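Load a cast film gate into the scanner slide and index it to the light panel

ROBOT

A 6-joint arm with a two-finger parallel gripper is mounted at the origin on the work surface. World frame = base frame: x ahead of the robot, y to its left, z up, the work surface at z = 0. Lengths are in mm, angles in rad, forces in N, time in s.
With the tool pointing down it reaches from about 350 to 775 mm from the base axis. Payload 7.3 kg.
Tool frame: the origin (TCP) lies at the centre of the arm's flange, where the gripper is bolted on; the fingertips stand 178 mm ahead of it and the grasp point (between the pads) lies 159 mm ahead of it; z points along the fingers, y is the line along which they close (so a half turn about z gives the same grasp; the last joint's range is limited). The gripper opens to 92 mm and grips with 3 to 60 N. Pads are 19 mm wide; open, the fingers measure 130 mm over their backs; the gripper's body (75 mm by 190 mm) begins 47 mm behind the grasp point.
Start: joints at [1.025, 0.342, 1.524, -0, 1.275, -0.146], TCP at [204.327, 483.61, 404.741] pointing down, gripper open.
Joint ranges: [-2.53, 2.53], [-0.77, 2.02], [0.04, 2.7], [-1, 4.14], [0.28, 2.66], [-3.11, 3.11]. Speed limits (rad/s): [2.57, 2.57, 3.14, 3.14, 3.14, 3.14].

INTERFACE

Orientations are given as [roll, pitch, yaw] about the fixed x, y, z axes, in that order (R = Rz(yaw) Ry(pitch) Rx(roll)).
In Python, from plant import * gives the robot as it stands. The module is installed in compiled form; this text tells all that it offers.
- The arm moves only by the shell command python3 -m inch 'ROWS'. ROWS is JSON, a list of rows, each a list of 5 numbers: the shift along the tool's x, y, z in m, then the turn about the tool's z in rad, then the opening, from 0 (shut) to 1 (fully open). In form: [[tx, ty, tz, spin, claw], ...]. A call has 1 to 8 rows; each row is the pose to reach, as a shift and turn from the pose commanded when the call began, along the tool's axes at that moment; what a row does not reach only later rows make up. A row lasts 1/12 s, in which the tool goes at most 41.7 mm and 7.16 degrees, less where a joint would pass 70% of its speed; a pose out of reach is approached as far as the arm can. A call with a gripper value outside its range is refused whole. The fingers move at their own pace and stop on an object; the grip force is fixed at half the most. Time passes only in rows, so rows that repeat a pose let the fingers close. It gives the time, the measured TCP pose, the force, the opening and the grip force at its end, in the units of the state.
- get_obs(): the state, without advancing time (a new reading comes with each control period).
- capture(name): name is "scene" or "top" or "wrist"; returns a dict with "color" (480x640x3 uint8, red, green, blue), "intrinsics" (3x3 intrinsics, pixels), "pose" (4x4, takes a point from camera to world coordinates). Camera axes: x right, y down, z forward; pixel columns grow to the right and rows downward; lengths in mm; the calibration is good to about 2 mm. A picture is of the moment at which its call begins. There is no depth.
- close_job(): hands the job in; it is judged then, once.
Trained networks look in a picture, given as the dict that the camera call returned (one of the last four; its "shot" number tells which), for a name from the list of things; names that differ only in an ending like _2 or _b are one class to them, and where a whole thing is asked for, a point or a joint stands for the part that bears it (a point fixed in the world has none). Each returns a list of dicts, best first, with "conf" (0 to 1); they miss things now and then, are a little off and sometimes report something else, mostly with a low value. They report only what shows in the picture. A call takes as long as a camera call. They do not tell look-alikes from the thing itself.
- look_for(picture, target): "rect" ([centre column, centre row, width, height] in pixels, round what is visible of it).
- trace(picture, target): "pixels" (480x640 bool, what is visible of it) and "rect" ([centre column, centre row, width, height] in pixels, round what is visible of it).
- tip_of(picture, target): "centre" ([column, row] in pixels: a listed point, or the origin of a listed thing).
The state is a dict: "time": time; "joint_positions": joint angles; "dq": joint speeds; "tau": joint torques, N m; "tool_pos": TCP position; "tcp_rot": TCP orientation; "contact_force": force on the tool from outside, world axes, zero at the start; "moment": the same for the moment, N m; "grip_width": finger opening in mm; "finger_force": force on a finger pad.
Only numpy, scipy, OpenCV 4.12 (cv2) and the standard library are available. Lean on these libraries where they do the work, as an engineer would, in place of code of your own. Each camera call takes 0.05 s, during which the arm holds its last target. There are 200 camera calls.

TASK

Lift the teal cast film gate out of the open mould, lay it flat on the open bench and let go, then take it again by its narrow tail and slide it, right way up and body first, under the orange bar of the black carrier until it is fully home against the back stop. Let go of it, and only then push the carrier along its rail to the next station, over the white light panel, so that it clicks into the detent there. Do not drop the gate, and leave the other loose things where they stand.

Things in the scene. Friction and masses are not known exactly. Their poses are not given: they have to be found in the camera images.
- gate: teal resin film gate, flat paddle 140 long, 20 thick, 0.13 kg; dark square and two white lines on its upper face. Origin: centre of the underside of its body, z up, x to the nose. Body x -35..35, 50 wide (last 10 at the nose 44 wide); tail x -105..-35, 20 wide, as thick. Starts in the mould, underside 6 above the bench, top flush with the mould: only the body's sides can be gripped there
- tail (a point): on the gate's tail, at gate (-75, 0, 10), mid-thickness: the place to take it when loading the carrier. In the mould the tail lies in a tight slot
- mould: fixed open aluminium mould block 170 (x) x 124 (y) x 26 tall, floor 6 thick, to the left or the right. Origin: centre of the underside; the gate starts at about mould (35, 0, 6), same axes, 2 clearance. Beside the gate's body both walls are cut away over x 10..60, down to the floor and open outwards (35 wide), as finger slots
- rail: fixed aluminium bar along its y: x -25..25, y -160..215, 12 tall, 16 tall stops at its ends. Origin: underside, level axes; y is the direction of travel. Attached to it: white light panel with black edges (x -92..82, y 5..115, at most 6 tall) and a blue plate (x -50..-26, y 125..175, 6 tall) that marks the second station
- carrier (a joint): carrier position along the rail, m: 0 to 0.27, growing along rail +y; the seat is at rail y = joint - 0.100. Slides with 1.5 N of friction. Spring detents: light-panel station at 0.160, blue station at 0.250; bumps begin 14 mm either side, 8 to 10 N carries it over one, then the spring centres it. Starts short of the first station
- seat (a point): centre of the carrier's floor surface, 28 above the bench, rail axes. Black sleeve open to -x: floor x -42..45, 8 thick; cheeks |y| 27.5..37.5, x -35..45, 26 high; orange lips at the mouth flare to x -52, |y| 40; roof 26..32 above the floor: orange bar x -30..-12, black bar x 14..45; back stop face at x 35. A gate fully home has its origin here, same axes. Push on the -y cheek's outer face
- station1 (a point): on the rail bar's top, 12 above the bench, at rail y 60: middle of the light-panel station, over which the carrier's centre must stop
- rewind_plate: fixed aluminium disc 200 dia x 10 with a dark film roll 136 dia on it, 48 tall in all; origin centre of the underside. Stands on the side where the mould is not
- tape_roll: roll of beige paper tape standing flat, 60 dia x 45 tall; loose bystander, to be left alone. Origin: centre of the underside
- light_meter: grey handheld meter, 60 x 130 x 26; loose bystander, to be left alone. Origin: centre of the underside
- cement_bottle: amber glass jar with black cap, 44 dia x 75 tall; loose bystander, to be left alone. Origin: centre of the underside
- film_core: white plastic disc, 76 dia x 35 tall; loose bystander, to be left alone. Origin: centre of the underside
- film_box: yellow plastic box, 70 x 100 x 40; loose bystander, to be left alone. Origin: centre of the underside
- loupe: black eye loupe standing up, 52 dia x 50 tall; loose bystander, to be left alone. Origin: centre of the underside
Mind the look-alikes: they are no part of the job. Several things have the shape of the gate; the one meant has the colours described above.

How it is judged (in metres and radians):
On the way, in this order (a step that is already met when the one before it is completed fails the run):
1. the gate is lifted clear of the mould (underside over 45 mm above the bench) (height (world z) of gate above 0.045 m), for 0.1 s.
2. the gate lies flat on the bench, right way up, released (height (world z) of gate below 0.005 m and angle between gate's own z axis and vertical below 0.1 rad and contact force between the fingers and gate below 0.1 N and linear speed of gate below 0.02 m/s), for 0.2 s.
3. the gate is home in the carrier (within 5 mm) and released, the carrier not yet moved on (joint under 0.12) (x of gate in the frame of seat between -0.005 and 0.005 m and y of gate in the frame of seat between -0.005 and 0.005 m and z of gate in the frame of seat between -0.005 and 0.005 m and angle between gate's own z axis and vertical below 0.1 rad and contact force between the fingers and gate below 0.1 N and value of joint carrier below 0.12 m), for 0.2 s.
4. the carrier rests in the detent at the light panel (value of joint carrier between 0.156 and 0.164 m), for 0.2 s.
At the end, for the whole second after the job is handed in: the carrier rests in the light-panel detent (joint 0.160 within 4 mm), the gate lies home in it (origin within 5 mm of the seat along each axis, tilt under 0.1 rad), released and at rest, and no loose bystander has been moved 20 mm (all of step 4 and x of gate in the frame of seat between -0.005 and 0.005 m and y of gate in the frame of seat between -0.005 and 0.005 m and z of gate in the frame of seat between -0.005 and 0.005 m and angle between gate's own z axis and vertical below 0.1 rad and contact force between the fingers and gate below 0.1 N and linear speed of gate below 0.02 m/s and distance of each of tape_roll, light_meter, cement_bottle, film_core, film_box, loupe from where it was at the start of the episode below 0.02 m); the robot touches nothing.
It fails at once if the fingers hold the gate while the carrier moves on to the station (joint over 0.12) (value of joint carrier above 0.12 m and contact force between the fingers and gate above 0.5 N).
It fails at once if the gate falls freely (over 50 mm up, unheld, faster than 0.4 m/s) (height (world z) of gate above 0.05 m and contact force between the fingers and gate below 0.1 N and linear speed of gate above 0.4 m/s).
It fails at once if a loose bystander is moved 20 mm or more (distance of any of tape_roll, light_meter, cement_bottle, film_core, film_box, loupe from where it was at the start of the episode above 0.02 m).
It also fails if it takes over 72 s, if anything falls off the work surface, if the arm or the gripper's body presses on something with over 40 N, if the wrist force passes 120 N, or if a joint passes its speed limit or range.

## Working session

There is one attempt and no reset: what is moved stays moved. The work goes in short steps, Python scripts to look and compute and a shell command to move; the robot and the scene stay as the last step left them, time stands still between calls to the robot, and variables do not carry over. Pictures are saved under pics/ and viewed, at most 13 in all, crops included, and the job is handed in when it is done.

```bash
mkdir -p pics; cat > h.py <<'E'
from plant import *
import numpy as np, cv2
from scipy.spatial.transform import Rotation as R
def ray(pic,uv,z):
    K=np.array(pic["intrinsics"]);T=np.array(pic["pose"])
    d=T[:3,:3]@np.linalg.solve(K,[uv[0],uv[1],1.]);o=T[:3,3]
    return (o+d*(z-o[2])/d[2])[:2]
def proj(pic,P):
    K=np.array(pic["intrinsics"]);T=np.array(pic["pose"])
    c=(np.atleast_2d(P)-T[:3,3])@T[:3,:3];p=c@K.T
    return p[:,:2]/p[:,2:]
def save(pic,name,crop=None,f=1):
    im=pic["color"][:,:,::-1]
    if crop: im=im[crop[1]:crop[3],crop[0]:crop[2]]
    cv2.imwrite("pics/"+name,cv2.resize(im,None,fx=f,fy=f,interpolation=cv2.INTER_CUBIC))
E
python3 - <<'E'
from h import *
np.set_printoptions(precision=1,suppress=True)
t=capture("top"); s=capture("scene")
im=np.hstack([t["color"],s["color"]])[:,:,::-1]
save(t,"top0.png",f=1.25);save(s,"sc0.png",f=1.25)
Z=dict(gate=16,tail=16,mould=0,rail=0,seat=28,station1=12,rewind_plate=0,tape_roll=0,light_meter=0,cement_bottle=0,film_core=0,film_box=0,loupe=0)
for n,z in Z.items():
    for nm,p in(("t",t),("s",s)):
        for d in tip_of(p,n)[:4]: print(n,nm,round(d["conf"],2),np.array(d["centre"]),ray(p,d["centre"],z))
o=get_obs();print(o["time"],o["tool_pos"],o["tcp_rot"],o["grip_width"]);print(t["pose"],s["pose"])
E
```

```text
gate t 0.62 [500.2 308.8] [ 419.7 -636.8]
gate t 0.2 [293.2 232.6] [614.6 -66.4]
gate s 0.94 [236.3 288.5] [ 472.8 -301.3]
gate s 0.38 [211.8 268.1] [ 388.2 -277.1]
tail t 0.68 [500.8 336.9] [ 343.7 -638.5]
tail t 0.66 [369.7 317.2] [ 388.5 -281. ]
tail s 0.66 [ 85.6 393.7] [ 354.2 -643.3]
mould t 0.57 [374.4 303.5] [ 425.  -294.9]
mould t 0.29 [369.9 316.9] [ 388.  -283.1]
mould t 0.29 [210.8 174.8] [773.  170.1]
mould s 0.86 [228.  280.5] [ 434.  -281.2]
rail t 0.82 [262.9 235.2] [606.7  18.8]
rail s 0.81 [351.7 227.1] [620.8   8.8]
seat t 0.73 [293.1 232.7] [613.3 -66.9]
seat s 0.76 [338.5 239.5] [619.3 -69.8]
seat s 0.18 [360.7 322.2] [ 763. -264.]
station1 t 0.86 [241.5 236.9] [599.6  76. ]
station1 s 0.86 [361.7 205.1] [615.2  84.5]
rewind_plate t 0.75 [162.3 294.1] [437. 291.]
rewind_plate s 0.55 [335.2 151. ] [443.8 279.9]
tape_roll t 0.58 [209.6 290.8] [449.2 160.9]
tape_roll s 0.82 [317.6 177.6] [452.6 144.9]
light_meter t 0.88 [285.7 174.1] [780.2 -39.7]
light_meter s 0.71 [402.9 261.9] [779.7 -42.4]
light_meter s 0.27 [334.3 148.8] [436.7 288.5]
cement_bottle t 0.57 [206.6 173.2] [777.2 182. ]
cement_bottle s 0.82 [433.2 207.8] [786.3 173.6]
film_core t 0.58 [365.1 183.6] [ 758.7 -262.9]
film_core s 0.88 [359.2 325.9] [ 758.2 -256.6]
film_core s 0.33 [334.9 149.1] [438.9 288. ]
film_box t 0.72 [140.2 214.8] [655.5 362.3]
film_box s 0.67 [406.8 155.8] [645.6 355.6]
film_box s 0.61 [338.7 239.6] [609.6 -46.1]
loupe t 0.57 [398.3 240.2] [ 601.9 -358.3]
loupe s 0.44 [335.9 148.1] [439.5 293.9]
1.4 [204.3 483.6 404.7] [3.1 0.  2.7] 91.61702780627596
[[   0.    -1.     0.1  498.5]
 [  -1.    -0.    -0.  -153.3]
 [   0.    -0.1   -1.  1322.8]
 [   0.     0.     0.     1. ]] [[   0.9    0.3   -0.3  940.2]
 [   0.5   -0.7    0.6 -809.2]
 [  -0.    -0.7   -0.7  898.5]
 [   0.     0.     0.     1. ]]
```

View pics/top0.png

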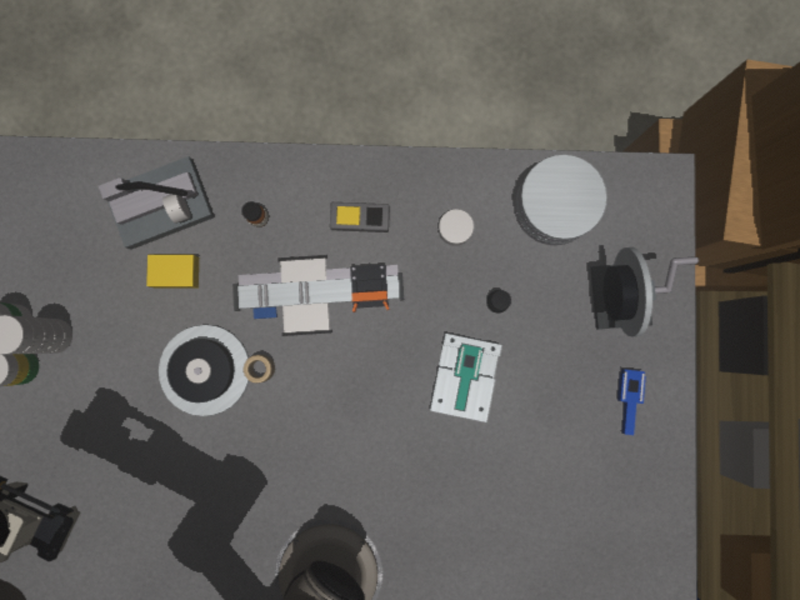

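View pics/sc0.png

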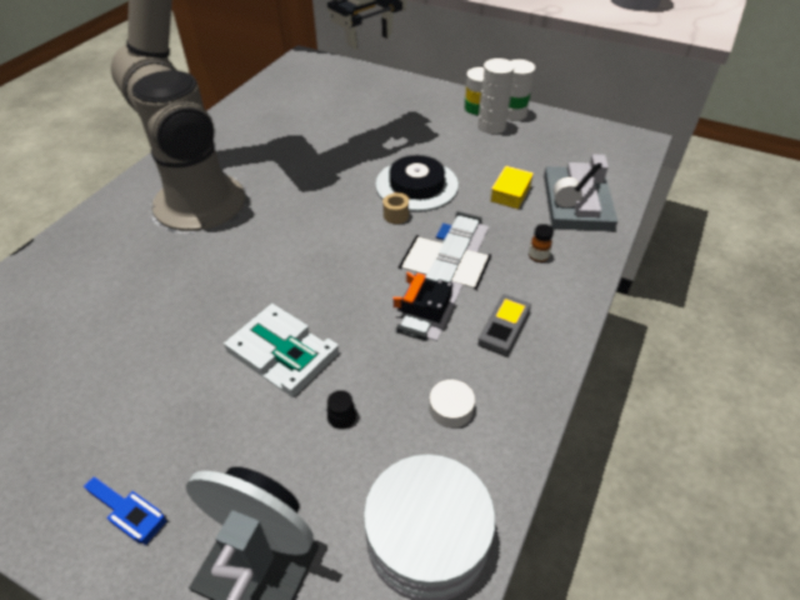

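The teal gate lies in the mould at top (374,292), in 640x480 pixels. A blue look-alike lies at (505,310). Only the teal one has the described colour, and it is the one in the mould. Next I'll confirm it in an enlarged crop and measure it.

```bash
cat >> h.py <<'E'
def tealmask(pic):
    h=cv2.cvtColor(pic["color"],cv2.COLOR_RGB2HSV)
    return cv2.inRange(h,(70,90,40),(98,255,255))
OUT=np.array([[-105,-10],[-35,-10],[-35,-25],[25,-25],[25,-22],[35,-22],[35,22],[25,22],[25,25],[-35,25],[-35,10],[-105,10]],float)
def fitgate(pic,z,x0,mask=None,out=OUT,bright=None):
    """fit (x,y,yaw) of the gate's top outline at height z to a mask (soft IoU)"""
    from scipy.optimize import minimize
    if mask is None: mask=tealmask(pic)
    m=(mask>0).astype(float)
    def c(p):
        r=p[2]/100;q=out@np.array([[np.cos(r),np.sin(r)],[-np.sin(r),np.cos(r)]])+p[:2]
        uv=proj(pic,np.c_[q,np.full(len(q),z)])
        a=np.zeros(m.shape,np.uint8);cv2.fillPoly(a,[np.int32(np.round(uv*16))],255,cv2.LINE_AA,4)
        return np.abs(a/255.-m).sum()
    x=np.array([x0[0],x0[1],x0[2]*100.])
    best=minimize(c,x,method="Nelder-Mead",options=dict(initial_simplex=np.vstack([x,x+[15,0,0],x+[0,15,0],x+[0,0,15]])))
    best=minimize(c,best.x,method="Nelder-Mead",options=dict(initial_simplex=np.vstack([best.x,best.x+[4,0,0],best.x+[0,4,0],best.x+[0,0,4]])))
    return best.x[0],best.x[1],best.x[2]/100,best.fun/max(m.sum(),1)
def move(x,y,z,yaw):
    """tool-frame shift+spin to put TCP at x,y,z with the tool x... closing line (tool y) at world angle yaw"""
    o=get_obs();Rm=R.from_euler("xyz",o["tcp_rot"]).as_matrix()
    d=Rm.T@(np.array([x,y,z])-o["tool_pos"])
    a=np.arctan2(Rm[1,1],Rm[0,1]); e=(yaw-a+np.pi/2)%np.pi-np.pi/2
    print("shift m",np.round(d/1000,4),"spin",round(-e*1.0,4),"alt",round(-e+np.pi*np.sign(e),3),"j6",round(o["joint_positions"][5],2),"t",round(o["time"],2))
E
python3 - <<'E'
from h import *
np.set_printoptions(precision=3,suppress=True)
t=capture("top");s=capture("scene")
for p in(t,s):
    m=tealmask(p);print(m.astype(bool).sum())
    n,l,st,c=cv2.connectedComponentsWithStats(m);i=1+np.argmax(st[1:,4]);print(st[i],c[i]);m=(l==i)*255
    print(fitgate(p,26,(430,-290,-.15),m))
a=cv2.resize(t["color"][255:345,335:415],None,fx=6,fy=6);b=cv2.resize(s["color"][230:320,170:280],(540*110//90-60,540))
cv2.imwrite("pics/c1.png",a[:,:,::-1])
o=get_obs();print(R.from_euler("xyz",o["tcp_rot"]).as_matrix());w=capture("wrist");print(w["pose"],w["intrinsics"])
move(440,-290,320,-.15+np.pi/2)
E
```

```text
431
[364 276  21  52 411] [372.633 300.606]
(np.float64(464.9538053008001), np.float64(-294.2348987044372), np.float64(-0.20894932582893408), np.float64(0.832603406326034))
566
[202 259  51  37 564] [227.294 278.073]
(np.float64(464.9411775599513), np.float64(-296.66152579377723), np.float64(-0.24564750791897222), np.float64(0.47218745654290084))
[[-0.921  0.389  0.   ]
 [ 0.389  0.921  0.   ]
 [ 0.     0.    -1.   ]]
[[  0.388   0.877   0.282 127.404]
 [  0.921  -0.37   -0.118 515.851]
 [  0.001   0.306  -0.952 384.656]
 [  0.      0.      0.      1.   ]] [[387.728   0.    312.51 ]
 [  0.    387.728 236.799]
 [  0.      0.      1.   ]]
shift m [-0.518 -0.621  0.085] spin -0.2498 alt 2.892 j6 -0.15 t 1.55
```

View pics/c1.png

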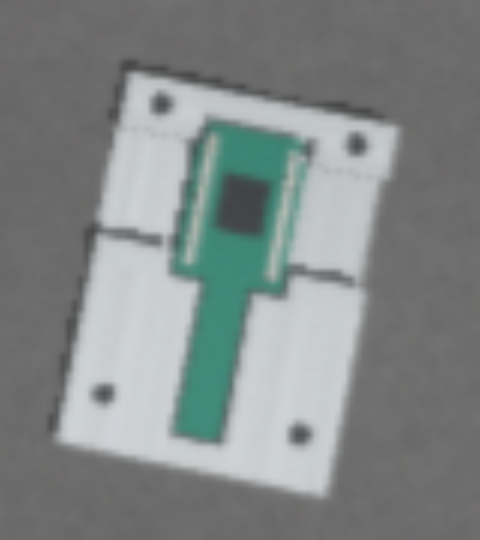

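The crop confirms it: a teal gate with a dark square and two white lines, lying in the mould with its nose up-image. I'll move over it via a safe point.

```bash
python3 -m inch '[[-0.376,-0.258,0,0,1],[-0.376,-0.258,0,0,1],[-0.376,-0.258,0,0,1],[-0.376,-0.258,0,0,1],[-0.376,-0.258,0,0,1],[-0.376,-0.258,0,0,1],[-0.376,-0.258,0,0,1],[-0.376,-0.258,0,0,1]]'; python3 - <<'E'
from h import *
move(440,-290,340,-.23+np.pi/2)
E
```

```text
time: 2.22
tool_pos: [384.7, 201.0, 405.0]
tcp_rot: [3.141, 0.001, 2.742]
contact_force: [0.7, 1.0, 0.3]
grip_width: 92.0
finger_force: 0.0
shift m [-0.242  -0.4309  0.0649] spin -0.1696 alt 2.972 j6 -0.87 t 2.22
```

```bash
python3 -m inch '[[-0.242,-0.431,0.065,-0.17,1],[-0.242,-0.431,0.065,-0.17,1],[-0.242,-0.431,0.065,-0.17,1],[-0.242,-0.431,0.065,-0.17,1],[-0.242,-0.431,0.065,-0.17,1],[-0.242,-0.431,0.065,-0.17,1],[-0.242,-0.431,0.065,-0.17,1],[-0.242,-0.431,0.065,-0.17,1]]'; python3 - <<'E'
from h import *
move(440,-290,340,-.23+np.pi/2)
E
```

```text
time: 2.88
tool_pos: [420.0, -120.5, 362.2]
tcp_rot: [3.142, 0.001, 2.911]
contact_force: [2.3, -0.0, 0.1]
grip_width: 91.7
finger_force: 0.0
shift m [-0.0581 -0.1604  0.0223] spin -0.0001 alt 3.141 j6 -1.8 t 2.88
```

```bash
python3 -m inch '[[-0.058,-0.16,0.022,0,1],[-0.058,-0.16,0.022,0,1],[-0.058,-0.16,0.022,0,1],[-0.058,-0.16,0.022,0,1],[-0.058,-0.16,0.022,0,1],[-0.058,-0.16,0.022,0,1]]'; python3 - <<'E'
from h import *
w=capture("wrist");save(w,"w1.png")
m=tealmask(w);n,l,st,c=cv2.connectedComponentsWithStats(m);i=1+np.argmax(st[1:,4]);print(st[i]);m=(l==i)*255
m=cv2.morphologyEx(np.uint8(m),cv2.MORPH_CLOSE,np.ones((25,25)))
for x0 in((460,-295,-.22),(450,-290,-.3)): print(np.round(fitgate(w,26,x0,m),3))
print(get_obs()["tool_pos"])
E
```

```text
time: 3.38
tool_pos: [440.1, -289.6, 339.3]
tcp_rot: [3.141, -0.001, 2.908]
contact_force: [-0.2, 1.0, -0.8]
grip_width: 92.0
finger_force: 0.0
[ 282  119   66  177 5470]
[ 4.65761e+02 -2.92759e+02 -1.74000e-01  2.55000e-01]
[ 4.65920e+02 -2.93041e+02 -1.75000e-01  2.56000e-01]
[ 440.04730003 -287.89487469  339.61345308]
```

View pics/w1.png

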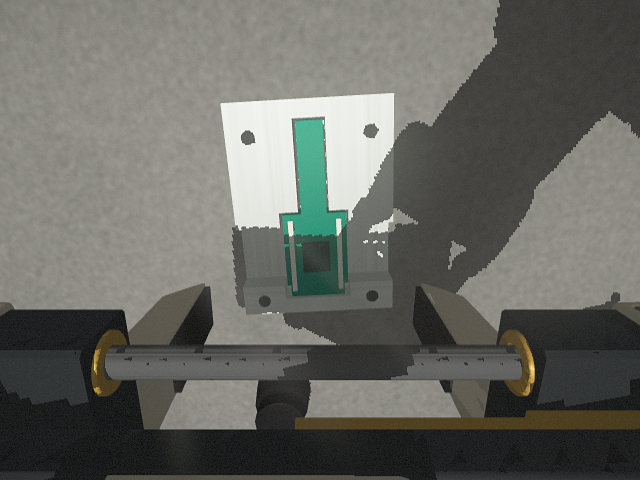

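Wrist view: the gate's tail end is at (309,119) and its nose edge at (318,295). A shadow falls over the body, so I'll loosen the mask and refit.

```bash
sed -i 's/(70,90,40),(98,255,255)/(70,90,18),(98,255,255)/' h.py; cat >> h.py <<'E'
def gatemask(p,k=9):
    m=tealmask(p);n,l,st,c=cv2.connectedComponentsWithStats(cv2.morphologyEx(m,cv2.MORPH_CLOSE,np.ones((k,k))));i=1+np.argmax(st[1:,4])
    m=np.uint8(l==i);cs,_=cv2.findContours(m,cv2.RETR_EXTERNAL,cv2.CHAIN_APPROX_NONE)
    return cv2.drawContours(np.zeros_like(m),cs,-1,255,-1)
E
python3 - <<'E'
from h import *
w=capture("wrist");m=gatemask(w)
f=fitgate(w,26,(465,-293,-.2),m);print(np.round(f,3),cv2.boundingRect(m))
x,y,a,_=f
t=capture("top");print(np.round(fitgate(t,26,(465,-293,-.2),gatemask(t,5)),3))
move(x,y,186.5,a+np.pi/2)
E
```

```text
[ 4.66069e+02 -2.92911e+02 -1.76000e-01  4.30000e-02] (280, 120, 66, 177)
[ 4.65619e+02 -2.90866e+02 -1.47000e-01  8.87300e+00]
shift m [-0.0268 -0.0008  0.1537] spin -0.0529 alt 3.089 j6 -2.06 t 3.53
```

```bash
python3 -m inch '[[-0.027,-0.001,0.02,-0.053,1],[-0.027,-0.001,0.06,-0.053,1],[-0.027,-0.001,0.1,-0.053,1],[-0.027,-0.001,0.13,-0.053,1],[-0.027,-0.001,0.145,-0.053,1],[-0.027,-0.001,0.152,-0.053,1],[-0.027,-0.001,0.152,-0.053,1],[-0.027,-0.001,0.152,-0.053,1]]';  python3 -m inch '[[0,0,0,0,0.45],[0,0,0,0,0.4],[0,0,0,0,0.4],[0,0,0,0,0.4],[0,0,0,0,0.4],[0,0,0,0,0.4]]'
```

```text
time: 4.2
tool_pos: [466.9, -293.9, 189.3]
tcp_rot: [-3.141, 0.001, 2.966]
contact_force: [0.5, -0.3, -0.1]
grip_width: 91.8
finger_force: 0.0
time: 4.7
tool_pos: [466.4, -294.6, 188.4]
tcp_rot: [-3.141, 0.0, 2.965]
contact_force: [-0.1, 0.2, 0.4]
grip_width: 56.2
finger_force: 0.0
```

```bash
python3 -m inch '[[0,0,0,0,0.3],[0,0,0,0,0.3],[0,0,0,0,0.3],[0,0,0,0,0.3],[0,0,0,0,0.3]]'; python3 -m inch '[[0,0,-0.005,0,0.3],[0,0,-0.015,0,0.3],[0,0,-0.03,0,0.3],[0,0,-0.05,0,0.3],[0,0,-0.07,0,0.3],[0,0,-0.08,0,0.3],[0,0,-0.08,0,0.3],[0,0,-0.08,0,0.3]]'
```

```text
time: 5.12
tool_pos: [466.4, -294.5, 188.3]
tcp_rot: [3.141, -0.0, 2.965]
contact_force: [-0.5, 0.6, 2.4]
grip_width: 50.1
finger_force: 30.0
time: 5.78
tool_pos: [466.3, -294.5, 268.5]
tcp_rot: [-3.141, 0.001, 2.965]
contact_force: [0.1, 0.4, -1.4]
grip_width: 50.0
finger_force: 30.0
```

```bash
python3 - <<'E'
from h import *
move(480,-66,268,.06+np.pi/2)
E
```

```text
shift m [0.0267 0.2273 0.0003] spin -0.2367 alt 2.905 j6 -2.1 t 5.78
```

```bash
python3 -m inch '[[0.003,0.015,0,0,0.3],[0.006,0.045,0,-0.06,0.3],[0.01,0.085,0,-0.1,0.3],[0.015,0.125,0,-0.15,0.3],[0.02,0.165,0,-0.2,0.3],[0.024,0.2,0,-0.237,0.3],[0.026,0.22,0,-0.237,0.3],[0.027,0.227,0,-0.237,0.3]]';  python3 -m inch '[[0,0,0.01,0,0.3],[0,0,0.03,0,0.3],[0,0,0.05,0,0.3],[0,0,0.07,0,0.3],[0,0,0.078,0,0.3],[0,0,0.081,0,0.3],[0,0,0.083,0,0.3],[0,0,0.085,0,0.3]]'
```

```text
time: 6.45
tool_pos: [478.8, -62.6, 267.0]
tcp_rot: [3.14, -0.003, -3.078]
contact_force: [-0.9, 0.1, -1.2]
grip_width: 49.6
finger_force: 30.0
time: 7.12
tool_pos: [480.0, -66.5, 183.5]
tcp_rot: [-3.141, 0.001, -3.082]
contact_force: [1.0, 0.1, -1.5]
grip_width: 50.0
finger_force: 30.0
```

```bash
python3 -m inch '[[0,0,0.001,0,0.3],[0,0,0.001,0,0.3],[0,0,0.001,0,0.3]]';  python3 -m inch '[[0,0,0,0,0.75],[0,0,0,0,0.75],[0,0,0,0,0.75],[0,0,0,0,0.75],[0,0,0,0,0.75],[0,0,0,0,0.75]]'; python3 -m inch '[[0,0,-0.02,0,0.75],[0,0,-0.06,0,0.75],[0,0,-0.1,0,0.75],[0,0,-0.13,0,0.75],[0,0,-0.15,0,0.75],[0,0,-0.15,0,0.75]]'; python3 - <<'E'
from h import *
w=capture("wrist");m=gatemask(w)
print(np.round(fitgate(w,20,(480,-66,.06),m),3),cv2.boundingRect(m))
move(470,-66,330,.06+np.pi/2)
E
```

```text
time: 7.37
tool_pos: [479.9, -66.4, 182.8]
tcp_rot: [-3.141, 0.001, -3.081]
contact_force: [-0.4, 0.5, -1.3]
grip_width: 49.7
finger_force: 30.0
time: 7.87
tool_pos: [479.8, -66.3, 182.3]
tcp_rot: [3.142, 0.0, -3.081]
contact_force: [0.1, -0.2, 0.3]
grip_width: 68.7
finger_force: 0.0
time: 8.37
tool_pos: [480.6, -66.5, 336.6]
tcp_rot: [-3.139, 0.008, -3.081]
contact_force: [0.4, 0.5, 0.1]
grip_width: 69.0
finger_force: 0.0
[ 4.79015e+02 -6.64130e+01  5.50000e-02  4.20000e-02] (282, 75, 66, 185)
shift m [0.0101 0.001  0.0042] spin 0.0003 alt -3.141 j6 -1.93 t 8.42
```

```bash
python3 -m inch '[[-0.01,0,0,1,0.6],[-0.02,0,0,1,0.6],[-0.04,0,0,1,0.6],[-0.04,0,0,1,0.6],[-0.04,0,0,1,0.6],[-0.04,0,0,1,0.6],[-0.04,0,0,1,0.6],[-0.04,0,0,1,0.6]]';  python3 -m inch '[[0,0,0,1,0.6],[0,0,0,1,0.6],[0,0,0,1,0.6],[0,0,0,1,0.6],[0,0,0,1,0.6],[0,0,0,1,0.6],[0,0,0,1,0.6],[0,0,0,1,0.6]]';python3 -m inch '[[0,0,0,1,0.6],[0,0,0,1,0.6],[0,0,0,1,0.6],[0,0,0,1,0.6],[0,0,0,1,0.6],[0,0,0,1,0.6],[0,0,0,1,0.6],[0,0,0,1,0.6]]'; python3 -m inch '[[0,0,0,0.145,0.6],[0,0,0,0.145,0.6],[0,0,0,0.145,0.6],[0,0,0,0.145,0.6]]'; python3 - <<'E'
from h import *
move(520,-66,330,.06+np.pi/2)
w=capture("wrist");save(w,"w2.png");m=gatemask(w);print(cv2.boundingRect(m),w["pose"][:3,3])
for n,z in(("seat",28),("station1",12),("rail",0)):
    for d in tip_of(w,n)[:2]: print(n,d["conf"],d["centre"],ray(w,d["centre"],z))
E
```

```text
time: 9.08
tool_pos: [519.3, -63.8, 330.2]
tcp_rot: [-3.139, -0.003, 2.196]
contact_force: [-0.3, -0.1, 0.3]
grip_width: 55.2
finger_force: 0.0
time: 9.75
tool_pos: [519.3, -63.8, 330.3]
tcp_rot: [-3.138, 0.0, 1.196]
contact_force: [-0.1, -0.7, 0.2]
grip_width: 55.0
finger_force: 0.0
time: 10.42
tool_pos: [519.3, -63.9, 330.3]
tcp_rot: [-3.14, 0.003, 0.196]
contact_force: [0.3, 1.0, 0.3]
grip_width: 55.2
finger_force: 0.0
time: 10.75
tool_pos: [519.5, -63.9, 331.3]
tcp_rot: [-3.141, 0.002, 0.06]
contact_force: [0.4, -1.0, -0.5]
grip_width: 55.1
finger_force: 0.0
shift m [0.0004 0.0021 0.0013] spin 0.0002 alt -3.141 j6 1.24 t 10.75
(282, 223, 63, 123) [602.63770741 -59.08771318 311.08555355]
seat 0.73 [333.0, 83.4] [621.59958664 -71.57373246]
station1 0.81 [131.7, 90.6] [608.9730797   72.60019163]
rail 0.93 [216.5, 90.4] [613.25382327  14.21648285]
```

View pics/w2.png

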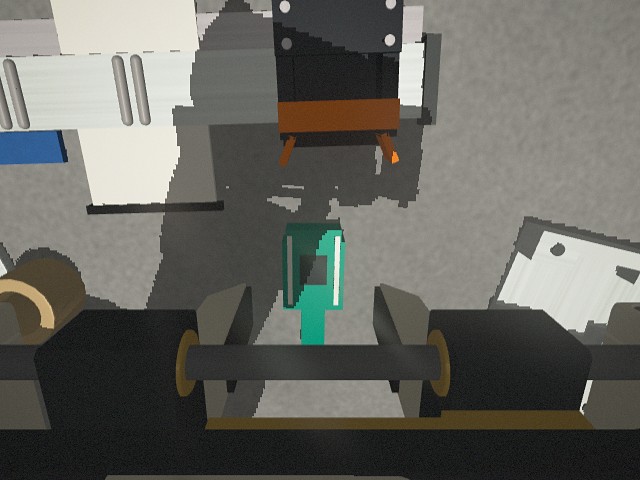

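The wrist view shows the gate body at about (313,265), and the carrier's orange bar spanning columns 278 to 400 around row 115. I'll measure the carrier pose from the bar and from the rail edges.

```bash
cat >> h.py <<'E'
BAR=np.array([[-30,-37.5],[-12,-37.5],[-12,37.5],[-30,37.5]],float)
def orange(p):
    h=cv2.cvtColor(p["color"],cv2.COLOR_RGB2HSV)
    m=cv2.inRange(h,(5,170,60),(18,255,255))
    m=cv2.morphologyEx(m,cv2.MORPH_OPEN,np.ones((5,41)))
    n,l,st,c=cv2.connectedComponentsWithStats(m);i=1+np.argmax(st[1:,4]);return np.uint8(l==i)*255
E
python3 - <<'E'
from h import *
w=capture("wrist");m=orange(w);print(cv2.boundingRect(m),cv2.minAreaRect(cv2.findNonZero(m)))
f=fitgate(w,60,(618,-70,.06),m,BAR);print("seat",np.round(f,3))
# rail near edge: gray gradient per column
g=cv2.GaussianBlur(cv2.cvtColor(w["color"],cv2.COLOR_RGB2GRAY),(3,3),0).astype(float)
P=[]
for c in list(range(5,50,3))+list(range(75,100,3))+list(range(150,170,3))+list(range(215,265,3))+list(range(405,420,3)):
    r=105+np.argmax(np.abs(np.diff(g[105:140,c])));P.append((c,r+.5))
P=np.array(P);print(P[::4].tolist());W=np.array([ray(w,q,12) for q in P]);
from scipy.optimize import least_squares
s=least_squares(lambda k:k[0]+k[1]*W[:,1]-W[:,0],[590,0],loss="soft_l1").x;print("rail near edge x=a+b*y",s)
mg=gatemask(w,7);mg[345:]=0
print("gate",np.round(fitgate(w,20,(479,-66,.055),cv2.bitwise_or(mg,0*mg),np.array([[-60,-10],[-35,-10],[-35,-25],[25,-25],[25,-22],[35,-22],[35,22],[25,22],[25,25],[-35,25],[-35,10],[-60,10]],float)),3))
E
```

```text
(278, 101, 107, 31) ((331.0, 116.0), (30.0, 106.0), 90.0)
seat [ 6.21762e+02 -6.59840e+01  9.20000e-02  3.53000e-01]
[[5.0, 132.5], [17.0, 131.5], [29.0, 131.5], [41.0, 131.5], [78.0, 132.5], [90.0, 128.5], [150.0, 123.5], [162.0, 126.5], [218.0, 125.5], [230.0, 124.5], [242.0, 124.5], [254.0, 123.5], [405.0, 105.5], [417.0, 105.5]]
rail near edge x=a+b*y [ 5.91577184e+02 -1.00381842e-01]
gate [ 4.81544e+02 -6.65310e+01  4.90000e-02  9.70000e-02]
```

```bash
cat >> h.py <<'E'
def orange(p,k=9):
    h=cv2.cvtColor(p["color"],cv2.COLOR_RGB2HSV)
    m=cv2.inRange(h,(4,150,50),(20,255,255));m=cv2.morphologyEx(m,cv2.MORPH_OPEN,np.ones((k,k)))
    n,l,st,c=cv2.connectedComponentsWithStats(m);i=1+np.argmax(st[1:,4]);return np.uint8(l==i)*255
E
python3 - <<'E'
from h import *
w=capture("wrist");m=orange(w);print(cv2.boundingRect(m),cv2.minAreaRect(cv2.findNonZero(m)))
f=fitgate(w,60,(618,-70,.09),m,BAR);print("seat",np.round(f,3))
q=np.c_[BAR@np.array([[np.cos(f[2]),np.sin(f[2])],[-np.sin(f[2]),np.cos(f[2])]])+f[:2],[60]*4]
im=w["color"].copy();cv2.polylines(im,[np.int32(np.round(proj(w,q)*16))],True,(0,255,0),1,cv2.LINE_AA,4)
g=fitgate(w,20,(479,-66,.055),gatemask(w,7)) 
a=f[2];rp=np.array([[f[0]+x*np.cos(a)-y*np.sin(a),f[1]+x*np.sin(a)+y*np.cos(a),z] for x,y,z in((-25,-60,12),(-25,250,12),(-42,-27.5,28),(-42,27.5,28),(-35,27.5,54),(45,27.5,54))])
u=np.int32(np.round(proj(w,rp)*16))
for i in(0,2,4): cv2.line(im,u[i].tolist(),u[i+1].tolist(),(255,0,255),1,cv2.LINE_AA,4)
w["color"]=im;save(w,"w3.png",(0,0,450,300),1.75)
t=capture("top");s=capture("scene")
for p,k in((t,3),(s,3)):
    m=orange(p,k);print(cv2.boundingRect(m),np.round(fitgate(p,60,(618,-70,.09),m,BAR),3))
E
```

```text
(278, 100, 121, 33) ((338.0588073730469, 115.76470184326172), (30.316499710083008, 120.86621856689453), 88.09085083007812)
seat [ 6.22134e+02 -7.28750e+01  9.10000e-02  6.10000e-02]Traceback (most recent call last):
  File "<stdin>", line 13, in <module>
  File "h.py", line 53, in orange
    n,l,st,c=cv2.connectedComponentsWithStats(m);i=1+np.argmax(st[1:,4]);return np.uint8(l==i)*255
                                                     ~~~~~~~~~^^^^^^^^^^
    return _wrapfunc(a, 'argmax', axis=axis, out=out, **kwds)
    return bound(*args, **kwds)
ValueError: attempt to get argmax of an empty sequence
```

View pics/w3.png

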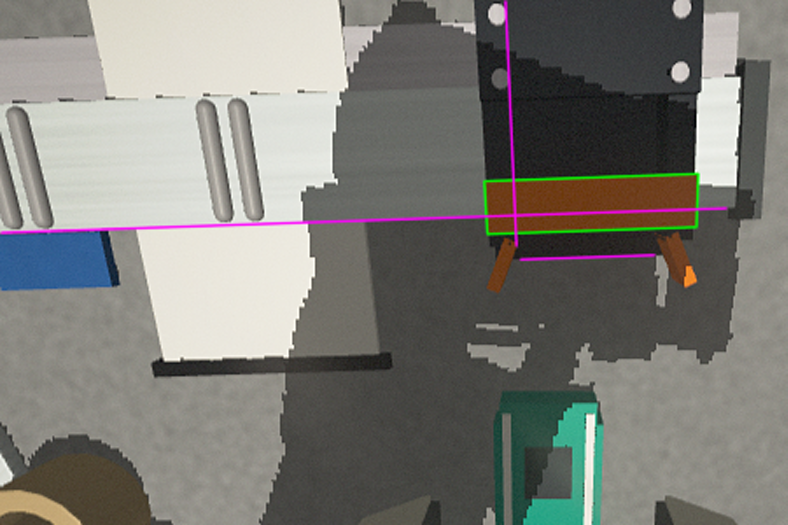

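The overlay of the fitted bar, rail and floor lands right on the picture: seat at (622,-73), yaw 0.091. Now I'll take the tail.

```bash
python3 - <<'E'
from h import *
move(405.1,-70.3,181.2,.052+np.pi/2)
E
```

```text
shift m [-0.1148 -0.0002  0.151 ] spin 0.0053 alt -3.136 j6 1.24 t 11.15
```

```bash
python3 -m inch '[[-0.04,0,0,0.005,0.6],[-0.08,0,0,0.005,0.6],[-0.115,0,0.02,0.005,0.6],[-0.115,0,0.06,0.005,0.6],[-0.115,0,0.1,0.005,0.6],[-0.115,0,0.1,0.005,0.6],[-0.115,0,0.1,0.005,0.6]]'; python3 - <<'E'
from h import *
move(405.1,-70.3,181.2,.052+np.pi/2)
w=capture("wrist");m=gatemask(w,7);print(cv2.boundingRect(m));save(w,"w4.png",f=.8)
print(np.round(fitgate(w,20,(480,-66,.055),m,OUT[1:11]),3))
E
```

```text
time: 11.73
tool_pos: [404.6, -70.4, 231.5]
tcp_rot: [-3.14, 0.004, 0.052]
contact_force: [-0.2, -0.8, 0.0]
grip_width: 54.8
finger_force: 0.0
shift m [0.0007 0.     0.0503] spin -0.0001 alt 3.142 j6 1.16 t 11.73
(259, 47, 110, 276)
[ 4.79501e+02 -6.65580e+01  5.00000e-02  2.36000e-01]
```

View pics/w4.png

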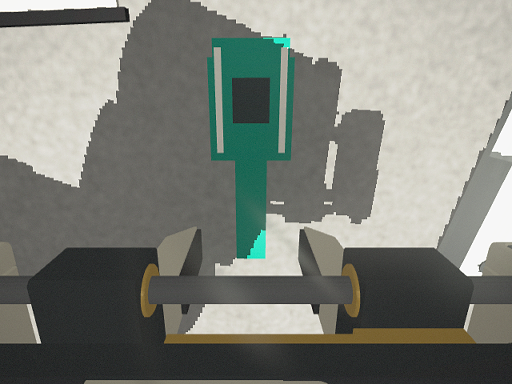

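The tail lies centred between the fingers (column about 250 of the 201 to 302 gap). I'll descend and grip.

```bash
python3 -m inch '[[0,0,0.02,0,0.6],[0,0,0.04,0,0.6],[0,0,0.048,0,0.6],[0,0,0.05,0,0.6],[0,0,0.05,0,0.6],[0,0,0.05,0,0.4],[0,0,0.05,0,0.1],[0,0,0.05,0,0.1]]'; python3 -m inch '[[0,0,0,0,0.1],[0,0,0,0,0.1],[0,0,0,0,0.1],[0,0,0,0,0.1],[0,0,0,0,0.1],[0,0,0,0,0.1],[0,0,0,0,0.1],[0,0,0,0,0.1]]'
```

```text
time: 12.45
tool_pos: [405.2, -70.5, 183.1]
tcp_rot: [3.141, -0.002, 0.052]
contact_force: [1.1, -0.7, -0.5]
grip_width: 39.8
finger_force: 0.0
time: 13.12
tool_pos: [404.9, -70.5, 182.3]
tcp_rot: [3.142, -0.0, 0.052]
contact_force: [-1.3, 0.3, 4.7]
grip_width: 19.9
finger_force: 30.0
```

```bash
python3 -m inch '[[0,0,-0.003,0,0.1],[0,0,-0.01,0,0.1],[0,0,-0.02,0,0.1],[0,0,-0.03,0,0.1],[0,0,-0.032,0,0.1],[0,0,-0.032,0,0.1],[0,0,-0.032,0,0.1]]'; python3 - <<'E'
from h import *
move(447.8,-88.8,213.5,.091+np.pi/2)
E
```

```text
time: 13.7
tool_pos: [404.7, -70.4, 214.1]
tcp_rot: [-3.142, -0.0, 0.052]
contact_force: [0.1, -0.4, -1.5]
grip_width: 19.6
finger_force: 30.0
shift m [0.0421 0.0206 0.0006] spin -0.0392 alt 3.102 j6 1.16 t 13.7
```

```bash
python3 -m inch '[[0.01,0.005,0,-0.01,0.1],[0.02,0.01,0,-0.02,0.1],[0.03,0.015,0,-0.03,0.1],[0.04,0.02,0,-0.039,0.1],[0.042,0.0206,0,-0.039,0.1],[0.042,0.0206,0,-0.039,0.1],[0.042,0.0206,0,-0.039,0.1]]'; python3 - <<'E'
from h import *
w=capture("wrist");m=gatemask(w,7);print(cv2.boundingRect(m))
for z in(46,50,54): print(z,np.round(fitgate(w,z,(522,-82,.091),m,OUT[1:11]),3))
from scipy.optimize import minimize
o=get_obs();print(o["tool_pos"])
for d in tip_of(w,"seat")[:2]: print("seat",d["conf"],d["centre"],ray(w,d["centre"],28))
save(w,"w5.png")
E
```

```text
time: 14.28
tool_pos: [447.2, -88.5, 213.6]
tcp_rot: [-3.141, 0.002, 0.091]
contact_force: [0.5, -0.1, -0.5]
grip_width: 19.6
finger_force: 30.0
(239, 27, 148, 318)
46 [ 5.21909e+02 -8.16160e+01  1.00000e-01  2.03000e-01]
50 [ 5.21342e+02 -8.16670e+01  9.20000e-02  1.74000e-01]
54 [ 5.20668e+02 -8.15550e+01  9.70000e-02  2.01000e-01]
[447.10515946 -88.473602   213.7380322 ]
```

View pics/w5.png

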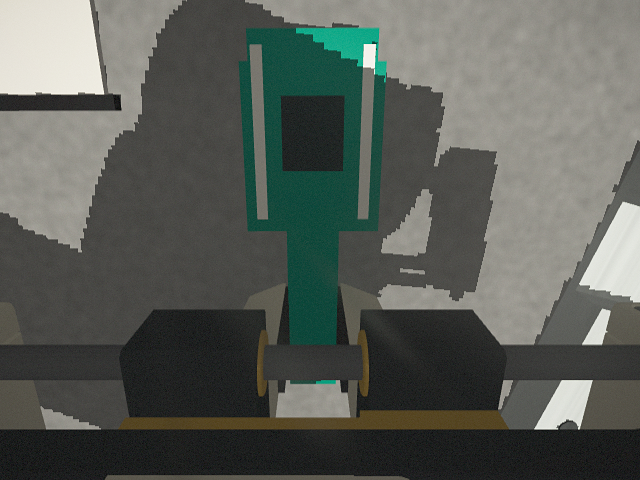

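```bash
python3 - <<'E'
from h import *
w=capture("wrist");m=gatemask(w,7)
def cols(r): c=np.where(m[r])[0];return c.min(),c.max()
for z in(47,49,51,53):
    a=.093;q=np.array([[521.5+x*np.cos(a)-y*np.sin(a),-81.8+x*np.sin(a)+y*np.cos(a),z] for x,y in((24,25),(24,-25),(-34,25),(-34,-25))])
    print(z,np.round(proj(w,q),1).tolist())
print({r:cols(r) for r in(64,68,72,215,222,226)})
a=.091;ux,uy=np.cos(a),np.sin(a)
for sx in(-60,-25,-1,1): move(622.1+(sx-75)*ux,-72.9+(sx-75)*uy,213.5,a+np.pi/2)
E
```

```text
47 [[240.7, 65.2], [384.5, 64.9], [249.3, 225.3], [376.3, 225.2]]
49 [[239.7, 64.5], [385.5, 64.2], [248.5, 226.7], [377.1, 226.6]]
51 [[238.6, 63.8], [386.5, 63.6], [247.7, 228.2], [377.9, 228.1]]
53 [[237.5, 63.1], [387.6, 62.8], [246.8, 229.7], [378.7, 229.6]]
{64: (np.int64(239), np.int64(386)), 68: (np.int64(239), np.int64(385)), 72: (np.int64(239), np.int64(385)), 215: (np.int64(247), np.int64(378)), 222: (np.int64(247), np.int64(377)), 226: (np.int64(247), np.int64(377))}
shift m [0.0405 0.0003 0.0005] spin -0.0002 alt 3.141 j6 1.12 t 14.43
shift m [0.0755 0.0003 0.0004] spin -0.0002 alt 3.141 j6 1.12 t 14.43
shift m [0.0995 0.0003 0.0004] spin -0.0002 alt 3.141 j6 1.12 t 14.43
shift m [0.1015 0.0003 0.0004] spin -0.0002 alt 3.141 j6 1.12 t 14.43
```

The gate hangs level (top about 50 to 51) and is on the axis. I'll advance the nose to just under the bar and check.

```bash
python3 -m inch '[[0.01,0.0003,0,0,0.1],[0.02,0.0003,0,0,0.1],[0.03,0.0003,0,0,0.1],[0.037,0.0003,0,0,0.1],[0.04,0.0003,0,0,0.1],[0.04,0.0003,0,0,0.1],[0.04,0.0003,0,0,0.1]]'; python3 - <<'E'
from h import *
w=capture("wrist");save(w,"w6.png",f=.9)
m=orange(w,9);print(cv2.boundingRect(m),"seat",np.round(fitgate(w,60,(622,-73,.091),m,BAR),3))
m=gatemask(w,7)
r=range(110,cv2.boundingRect(m)[1]+200,10)
print({i:(int(np.where(m[i])[0].min()),int(np.where(m[i])[0].max())) for i in r if m[i].any()})
a=.091
for sx in(-60,):
    q=np.array([[622.1+(sx+x)*np.cos(a)-y*np.sin(a),-72.9+(sx+x)*np.sin(a)+y*np.cos(a),50.5] for x,y in((24,25),(24,-25),(-34,25),(-34,-25))])
    print(np.round(proj(w,q),1).tolist(),get_obs()["tool_pos"])
E
```

```text
time: 15.02
tool_pos: [487.3, -85.4, 214.0]
tcp_rot: [-3.141, 0.001, 0.091]
contact_force: [-0.5, 0.3, -1.6]
grip_width: 20.0
finger_force: 30.0
(189, 0, 247, 41) seat [ 6.21532e+02 -7.28920e+01  9.40000e-02  1.70000e-02]
{110: (241, 383), 120: (242, 383), 130: (242, 382), 140: (243, 382), 150: (243, 381), 160: (244, 381), 170: (245, 380), 180: (245, 380), 190: (246, 379), 200: (246, 379), 210: (247, 378), 220: (247, 378), 230: (248, 377)}
[[238.2, 61.8], [385.6, 61.9], [246.9, 226.0], [376.7, 226.1]] [487.17929033 -85.40770392 214.03756066]
```

View pics/w6.png

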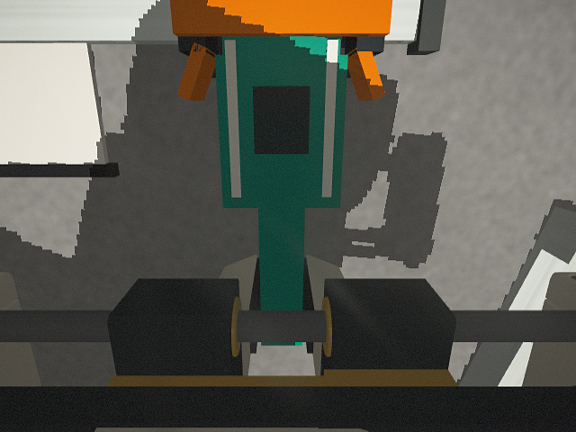

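The nose has entered under the orange bar (bar bottom edge at row 38, gate centred between the lips), with no contact force. I'll continue in.

```bash
python3 -m inch '[[0.01,0,0,0,0.1],[0.02,0,0,0,0.1],[0.03,0,0,0,0.1],[0.04,0,0,0,0.1],[0.049,0,0,0,0.1],[0.055,0,0,0,0.1],[0.057,0,0,0,0.1],[0.057,0,0,0,0.1]]'; python3 -m inch '[[0.001,0,0.0005,0,0.1],[0.002,0,0.001,0,0.1],[0.003,0,0.0015,0,0.1],[0.003,0,0.0015,0,0.1]]'
```

```text
time: 15.73
tool_pos: [544.4, -80.3, 214.1]
tcp_rot: [-3.141, 0.0, 0.091]
contact_force: [0.7, -0.0, -0.9]
grip_width: 19.7
finger_force: 30.0
time: 16.07
tool_pos: [547.4, -80.1, 212.6]
tcp_rot: [-3.141, 0.0, 0.091]
contact_force: [-0.0, 0.3, -2.0]
grip_width: 19.7
finger_force: 30.0
```

```bash
python3 -m inch '[[0.001,0,0.0005,0,0.1],[0.001,0,0.0005,0,0.1],[0.001,0,0.0005,0,0.1]]'; python3 -m inch '[[0.001,0,0.0005,0,0.1],[0.001,0,0.0005,0,0.1],[0.001,0,0.0005,0,0.1]]'; python3 -m inch '[[0.001,0,0,0,0.1],[0.001,0,0,0,0.1],[0.001,0,0,0,0.1]]'
```

```text
time: 16.32
tool_pos: [548.0, -79.9, 211.9]
tcp_rot: [-3.141, 0.002, 0.091]
contact_force: [-2.8, -0.1, -1.1]
grip_width: 19.4
finger_force: 30.0
time: 16.57
tool_pos: [548.4, -79.9, 211.3]
tcp_rot: [-3.141, 0.004, 0.091]
contact_force: [-6.3, -1.2, 0.2]
grip_width: 19.7
finger_force: 30.0
time: 16.82
tool_pos: [548.8, -79.8, 211.1]
tcp_rot: [-3.14, 0.006, 0.091]
contact_force: [-9.0, -2.3, 1.5]
grip_width: 20.3
finger_force: 30.0
```

The gate is against the back stop (-9 N in x). I'll relax the push, lower it the last fraction of a millimetre, and release.

```bash
python3 -m inch '[[-0.001,0,0.0004,0,0.1],[-0.002,0,0.0008,0,0.1],[-0.002,0,0.0008,0,0.1],[-0.002,0,0.0008,0,0.1]]'; python3 -m inch '[[0,0,0,0,0.35],[0,0,0,0,0.35],[0,0,0,0,0.35],[0,0,0,0,0.35],[0,0,0,0,0.35]]'; python3 - <<'E'
from h import *
s=capture("wrist");m=gatemask(s,7);print(cv2.boundingRect(m))
a=.091
q=np.array([[622.1+x*np.cos(a)-y*np.sin(a),-72.9+x*np.sin(a)+y*np.cos(a),48] for x,y in((-35,25),(-35,-25),(-35,10),(-35,-10))])
print(np.round(proj(s,q),1).tolist())
save(s,"w7.png",(120,0,520,420),1.4)
E
```

```text
time: 17.15
tool_pos: [548.1, -80.0, 210.7]
tcp_rot: [-3.141, 0.001, 0.091]
contact_force: [-5.2, 0.2, -0.9]
grip_width: 19.7
finger_force: 30.0
time: 17.57
tool_pos: [548.8, -80.0, 211.1]
tcp_rot: [3.141, -0.001, 0.091]
contact_force: [-0.7, 0.0, -0.1]
grip_width: 32.0
finger_force: 0.0
(248, 231, 129, 114)
[[246.3, 233.9], [375.5, 234.0], [285.0, 233.9], [336.7, 234.0]]
```

View pics/w7.png

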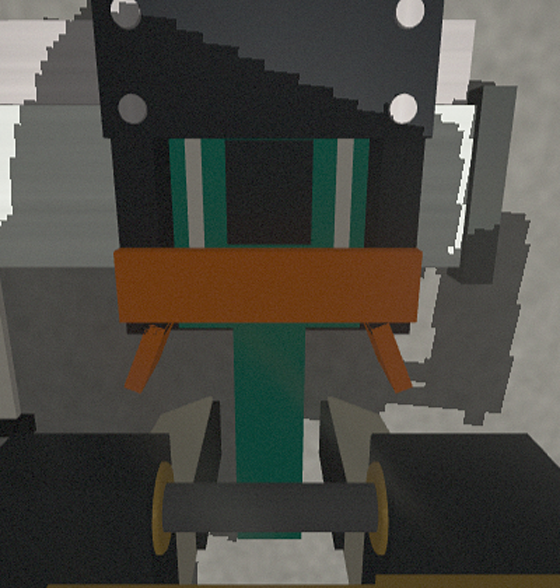

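The gate is home: its body edge is just visible under the orange bar, its lines run straight down the sleeve, and the fingers are clear of the tail. I'll retract up.

```bash
python3 -m inch '[[0,0,-0.01,0,0.35],[0,0,-0.03,0,0.35],[0,0,-0.06,0,0.35],[0,0,-0.09,0,0.35],[0,0,-0.12,0,0.35],[0,0,-0.12,0,0],[0,0,-0.12,0,0],[0,0,-0.12,0,0]]'; python3 - <<'E'
from h import *
w=capture("wrist")
S=np.array(fitgate(w,60,(622,-73,.091),orange(w,9),BAR));print("seat",np.round(S,3))
for d in tip_of(w,"station1")[:2]: print("st1",d["conf"],ray(w,d["centre"],12))
t=capture("top");c=capture("scene")
for p in(t,c):
    for n,z in(("seat",28),("station1",12)):
        for d in tip_of(p,n)[:1]: print(n,ray(p,d["centre"],z))
move(633.3,-144.1,270,.091+np.pi/2); move(633.3,-144.1,214,.091+np.pi/2)
E
```

```text
time: 18.28
tool_pos: [548.1, -79.9, 330.9]
tcp_rot: [-3.141, 0.0, 0.091]
contact_force: [-0.0, -0.5, -0.4]
grip_width: 16.6
finger_force: 0.0
seat [ 6.22578e+02 -7.26600e+01  1.01000e-01  7.00000e-02]
st1 0.81 [608.59572939  69.80194115]
seat [606.39609181  69.38384225]
station1 [615.30200232  79.567154  ]
seat [621.27988102 -76.27627923]
station1 [604.26228183  77.67178974]
shift m [0.0787 0.0716 0.0602] spin -0.0002 alt 3.141 j6 1.2 t 18.68
shift m [0.0788 0.0716 0.1162] spin -0.0002 alt 3.141 j6 1.2 t 18.68
```

```bash
python3 -m inch '[[0.02,0.025,0,0,0],[0.045,0.045,0,0,0],[0.07,0.065,0,0,0],[0.079,0.0716,0.02,0,0],[0.079,0.0716,0.05,0,0],[0.079,0.0716,0.09,0,0],[0.079,0.0716,0.115,0,0],[0.079,0.0716,0.116,0,0]]'; python3 -m inch '[[0,-0.003,0,0,0],[0,-0.006,0,0,0],[0,-0.009,0,0,0],[0,-0.012,0,0,0],[0,-0.012,0,0,0]]'
```

```text
time: 19.35
tool_pos: [631.7, -143.6, 208.4]
tcp_rot: [-3.137, 0.011, 0.091]
contact_force: [-1.2, 0.1, 0.5]
grip_width: 0.4
finger_force: 0.0
time: 19.77
tool_pos: [632.9, -131.4, 216.8]
tcp_rot: [3.141, -0.003, 0.092]
contact_force: [0.5, -0.7, 0.1]
grip_width: 0.7
finger_force: 0.0
```

```bash
python3 -m inch '[[0,-0.003,0,0,0],[0,-0.008,0,0,0],[0,-0.018,0,0,0],[0,-0.03,0,0,0],[0,-0.042,0,0,0],[0,-0.054,0,0,0],[0,-0.066,0,0,0],[0,-0.078,0,0,0]]'; python3 -m inch '[[0,-0.012,0,0,0],[0,-0.022,0,0,0],[0,-0.03,0,0,0],[0,-0.036,0,0,0],[0,-0.038,0,0,0],[0,-0.038,0,0,0]]'; python3 - <<'E'
from h import *
w=capture("wrist");o=get_obs();print(o["tool_pos"])
m=orange(w,5);print(cv2.boundingRect(m),np.round(fitgate(w,60,(612,40,.094),m,BAR),3))
t=capture("top");c=capture("scene")
for p in(t,c):
    for n,z in(("seat",28),("station1",12)):
        for d in tip_of(p,n)[:1]: print(n,d["conf"],ray(p,d["centre"],z))
E
```

```text
time: 20.43
tool_pos: [625.3, -52.9, 214.9]
tcp_rot: [-3.142, -0.0, 0.091]
contact_force: [1.0, -1.6, 1.0]
grip_width: 0.1
finger_force: 0.9
time: 20.93
tool_pos: [621.9, -16.0, 214.7]
tcp_rot: [-3.141, 0.001, 0.091]
contact_force: [-0.5, -0.1, -0.6]
grip_width: 0.1
finger_force: 0.0
[621.87506289 -16.45499105 214.65442046]
(90, 380, 81, 38) [6.05547e+02 5.72560e+01 1.66000e-01 2.06200e+00]
seat 0.32 [ 760.83832396 -254.68318704]
station1 0.82 [605.50385307  72.61056841]
seat 0.57 [611.93610848  38.8634241 ]
station1 0.78 [604.518267   83.0263211]
```

```bash
for i in 1; do python3 -m inch '[[0,-0.003,0,0,0],[0,-0.006,0,0,0],[0,-0.009,0,0,0],[0,-0.012,0,0,0]]'; python3 -m inch '[[0,-0.002,0,0,0],[0,-0.004,0,0,0]]';python3 -m inch '[[0,-0.002,0,0,0],[0,-0.004,0,0,0]]';python3 -m inch '[[0,-0.001,0,0,0],[0,-0.002,0,0,0]]'; done | grep -E 'tool_pos|contact'
```

```text
tool_pos: [620.9, -4.5, 214.9]
contact_force: [0.8, -1.1, -0.4]
tool_pos: [620.6, -0.4, 214.9]
contact_force: [0.8, -1.9, -0.9]
tool_pos: [620.2, 3.5, 214.9]
contact_force: [-0.7, -1.1, -0.6]
tool_pos: [620.0, 5.4, 214.9]
contact_force: [0.1, -1.6, -1.0]
```

```bash
(python3 -m inch '[[0,-0.001,0,0,0],[0,-0.002,0,0,0]]'; python3 -m inch '[[0,-0.001,0,0,0],[0,-0.002,0,0,0]]';python3 -m inch '[[0,-0.001,0,0,0],[0,-0.002,0,0,0]]'; python3 -m inch '[[0,-0.001,0,0,0],[0,-0.001,0,0,0]]') | grep -E 'tool_pos|contact'; python3 - <<'E'
from h import *
t=capture("top");c=capture("scene")
for p in(t,c):
    for n,z in(("seat",28),("station1",12)):
        for d in tip_of(p,n)[:1]: print(n,d["conf"],d["centre"],ray(p,d["centre"],z))
E
```

```text
tool_pos: [619.9, 6.5, 214.9]
contact_force: [-0.4, -8.4, -0.4]
tool_pos: [619.8, 7.8, 215.0]
contact_force: [-0.5, -8.9, -0.6]
tool_pos: [619.6, 10.2, 214.9]
contact_force: [1.0, -4.5, -1.3]
tool_pos: [619.4, 12.1, 214.9]
contact_force: [0.2, -1.8, -0.9]
seat 0.65 [363.7, 180.6] [ 761.4403799 -256.5943866]
station1 0.9 [243.1, 232.4] [612.16178269  72.01261388]
seat 0.81 [356.9, 199.8] [601.6028566   81.40691841]
station1 0.82 [357.8, 208.9] [611.8353404   66.41093722]
```

The bump peaked at 8.9 N and then the force fell, so the carrier is over the crest. I'll follow on a little, staying below the detent centre (tool y about 20).

```bash
(python3 -m inch '[[0,-0.001,0,0,0],[0,-0.002,0,0,0]]'; python3 -m inch '[[0,-0.001,0,0,0],[0,-0.002,0,0,0],[0,-0.002,0,0,0]]'; python3 -m inch '[[0,-0.001,0,0,0],[0,-0.001,0,0,0],[0,-0.001,0,0,0]]') | grep -E 'tool_pos|contact'
python3 - <<'E'
from h import *
move(575,-30,330,.091+np.pi/2)
E
```

```text
tool_pos: [619.2, 14.3, 214.9]
contact_force: [-0.5, -0.2, 0.2]
tool_pos: [619.0, 16.7, 215.0]
contact_force: [-0.8, 0.4, -0.2]
tool_pos: [618.9, 17.4, 214.9]
contact_force: [0.3, -1.0, -0.2]
shift m [-0.0481  0.0431 -0.1151] spin -0.0001 alt 3.141 j6 1.38 t 23.75
```

No contact any more: the carrier has snapped ahead into the detent. I'll back off and look.

```bash
python3 -m inch '[[0,0.008,0,0,0],[0,0.02,0,0,0],[0,0.03,-0.01,0,0],[0,0.035,-0.04,0,0],[0,0.035,-0.08,0,0],[0,0.035,-0.115,0,0],[0,0.035,-0.115,0,0]]';  python3 -m inch '[[-0.03,-0.03,0,0,0],[-0.06,-0.05,0,0,0],[-0.085,-0.08,0,0,0],[-0.085,-0.088,0,0,0],[-0.085,-0.088,0,0,0]]'; python3 - <<'E'
from h import *
w=capture("wrist")
m=orange(w,9);f=fitgate(w,60,(610,70,.094),m,BAR);print("seat",np.round(f,3))
for d in tip_of(w,"station1")[:1]: print("st1",d["conf"],ray(w,d["centre"],12))
for d in tip_of(w,"gate")[:1]: print("gate",d["conf"],ray(w,d["centre"],28))
a=.093;im=w["color"].copy()
q=np.array([[f[0]+x*np.cos(a)-y*np.sin(a),f[1]+x*np.sin(a)+y*np.cos(a),48] for x,y in OUT])
cv2.polylines(im,[np.int32(np.round(proj(w,q)*16))],True,(255,0,255),1,cv2.LINE_AA,4)
w["color"]=im;save(w,"w8.png")
print("dist from start",np.hypot(f[0]-622.2,f[1]+72.8))
E
```

```text
time: 24.33
tool_pos: [623.6, -19.4, 338.9]
tcp_rot: [3.138, -0.014, 0.089]
contact_force: [1.4, -0.5, 1.5]
grip_width: 0.2
finger_force: 0.0
time: 24.75
tool_pos: [528.6, 63.1, 331.0]
tcp_rot: [-3.141, -0.001, 0.092]
contact_force: [0.0, 0.2, 0.2]
grip_width: 0.3
finger_force: 0.0
seat [6.08825e+02 7.29610e+01 1.00000e-01 7.10000e-02]
gate 0.81 [609.25275589  74.51911513]
dist from start 146.37294328650867
```

View pics/w8.png

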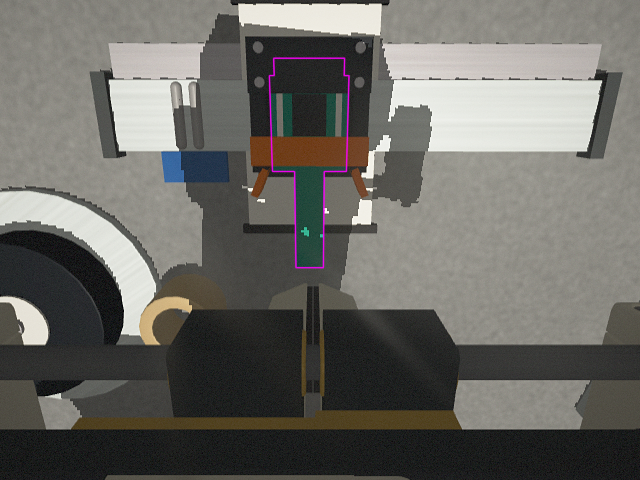

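The carrier (column 309) sits centred on the light panel (columns 244 to 377 at its near edge), and the home-gate outline matches the tail end at row 267. One quick numeric check before I hand in.

```bash
python3 - <<'E'
from h import *
w=capture("wrist");f=fitgate(w,60,(609,73,.094),orange(w,9),BAR)
a=.094;g=cv2.cvtColor(w["color"],cv2.COLOR_RGB2GRAY)
def railc(x,ys,z): return [np.array([f[0]+x*np.cos(a)-y*np.sin(a),f[1]+x*np.sin(a)+y*np.cos(a),z]) for y in ys]
print("predicted panel corners",np.round(proj(w,railc(-90,(55,-55),6)),1).tolist(),"rail ends",np.round(proj(w,railc(0,(155,-220),16)),1).tolist())
print(np.where(g[229]<60)[0][[0,-1]], np.where(g[232]<60)[0][[0,-1]])
print(get_obs()["time"],np.round(f,3))
E
```

```text
predicted panel corners [[234.3, 232.7], [368.2, 232.3]] rail ends [[86.1, 118.8], [602.5, 117.2]]
[121 350] [240 350]
24.95 [6.09119e+02 7.76160e+01 8.30000e-02 1.65000e-01]
```

```bash
python3 - <<'E'
from h import *
w=capture("wrist")
m=orange(w,7);bar=fitgate(w,60,(609,73,.09),m,BAR);print(np.round(bar,3),cv2.boundingRect(m))
a=.093;u=np.array([-np.sin(a),np.cos(a)])
c=cv2.moments(m);cc=(c["m10"]/c["m00"],c["m01"]/c["m00"]);print("bar centre along rail",ray(w,cc,60)@u)
cols=np.where(m.sum(0)>255*12)[0];r=cc[1];L,Rr=cols[0],cols[-1]+1
print("bar ends",L,Rr,(ray(w,(L,r),60)@u+ray(w,(Rr,r),60)@u)/2,"width",ray(w,(L,r),60)@u-ray(w,(Rr,r),60)@u)
g=cv2.cvtColor(w["color"],cv2.COLOR_RGB2GRAY).astype(int)
for r in(90,100,110,130,140): # rail stops: print dark runs
    d=g[r]; print(r,"L",d[84:118].tolist(),"R",d[590:628].tolist())
im=cv2.resize(w["color"][0:275,80:630],None,fx=1.45,fy=1.45,interpolation=cv2.INTER_CUBIC)
for d in tip_of(w,"seat")[:1]: print("seat",ray(w,d["centre"],28)@u)
for d in tip_of(w,"rail")[:1]: print("rail",ray(w,d["centre"],0)@u)
for d in tip_of(w,"station1")[:1]: print("st",ray(w,d["centre"],12)@u)
r=229
print(g[226:234,236:256].tolist());print(g[226:234,366:386].tolist())
E
```

```text
[6.08863e+02 7.44750e+01 9.30000e-02 1.30000e-01] (246, 140, 115, 29)
bar centre along rail 18.602659067114857
bar ends 246 359 17.481616246462572 width 71.63794188261606
90 L [134, 137, 140, 142, 76, 81, 79, 83, 83, 83, 80, 81, 84, 84, 84, 86, 85, 87, 43, 32, 29, 93, 234, 224, 224, 223, 220, 223, 223, 221, 223, 223, 223, 224] R [218, 219, 220, 219, 218, 226, 152, 79, 26, 31, 28, 56, 83, 81, 81, 77, 80, 77, 82, 79, 78, 78, 79, 78, 78, 92, 136, 133, 131, 134, 136, 135, 138, 136, 134, 134, 127, 129]
100 L [134, 137, 139, 136, 140, 122, 79, 81, 83, 81, 78, 81, 84, 82, 86, 83, 83, 80, 81, 72, 35, 30, 82, 230, 220, 219, 219, 218, 218, 217, 219, 218, 220, 219] R [214, 214, 216, 214, 221, 181, 23, 32, 38, 63, 80, 77, 77, 79, 82, 78, 79, 80, 77, 81, 77, 81, 76, 119, 141, 143, 143, 141, 142, 142, 140, 140, 137, 135, 133, 136, 135, 136]
110 L [142, 145, 144, 147, 144, 144, 144, 106, 80, 80, 84, 83, 81, 83, 79, 83, 82, 81, 80, 84, 85, 47, 35, 20, 244, 231, 227, 227, 227, 228, 227, 227, 226, 227] R [223, 223, 235, 65, 27, 33, 30, 66, 80, 79, 84, 78, 77, 84, 79, 77, 77, 80, 82, 82, 73, 129, 147, 
[... 1516 characters left out ...]
154, 152, 154, 149, 151, 152, 152, 149], [134, 137, 62, 67, 67, 65, 65, 54, 130, 155, 154, 153, 153, 150, 150, 152, 153, 155, 150, 152], [74, 70, 74, 77, 73, 73, 71, 69, 113, 153, 156, 150, 149, 153, 154, 153, 155, 151, 152, 149], [77, 77, 80, 77, 76, 74, 76, 72, 110, 155, 153, 150, 150, 152, 150, 156, 153, 155, 150, 148], [76, 75, 76, 77, 74, 80, 79, 74, 126, 154, 149, 150, 149, 150, 154, 151, 154, 155, 153, 153], [78, 74, 75, 78, 75, 79, 80, 72, 134, 152, 150, 148, 150, 146, 151, 150, 153, 151, 153, 154], [75, 80, 79, 78, 77, 75, 75, 70, 127, 148, 147, 148, 146, 147, 149, 150, 150, 149, 150, 152], [77, 74, 74, 78, 75, 74, 75, 71, 131, 151, 148, 147, 146, 149, 148, 146, 147, 150, 150, 148]]
```

```bash
python3 - <<'E'
from h import *
w=capture("wrist");a=.093;u=np.array([-np.sin(a),np.cos(a)])
h=cv2.cvtColor(w["color"],cv2.COLOR_RGB2HSV);print(h[153,240:256].tolist(),h[153,354:372].tolist())
P=lambda c,r,z: ray(w,(c,r),z)@u
for z in(0,3,6): print("panel centre",z,(P(240,230,z)+P(374,230,z))/2, "width",P(240,230,z)-P(374,230,z))
for z in(12,16):
  for r,l,rr in((110,91.5,611),(130,94.5,606.5),(90,88,615.5)): print("rail mid+32.5",z,(P(l,r,z)+P(rr,r,z))/2+32.5,P(l,r,z)-P(rr,r,z))
E
```

```text
[[15, 13, 76], [36, 18, 71], [6, 18, 71], [20, 26, 118], [19, 25, 114], [27, 22, 116], [45, 13, 115], [13, 218, 111], [14, 216, 111], [12, 196, 113], [14, 229, 107], [11, 194, 109], [13, 216, 110], [12, 191, 111], [13, 198, 111], [14, 207, 111]] [[11, 158, 116], [11, 166, 114], [10, 168, 114], [12, 160, 116], [12, 158, 118], [11, 168, 112], [10, 142, 117], [11, 162, 113], [11, 159, 114], [11, 152, 116], [12, 176, 113], [12, 143, 116], [19, 17, 120], [27, 22, 115], [21, 24, 105], [23, 12, 250], [23, 14, 244], [23, 9, 248]]
panel centre 0 16.520115845260076 width 111.75502425720202
panel centre 3 16.471729758928053 width 110.67197553320418
panel centre 6 16.423343672596044 width 109.58892680920627
rail mid+32.5 12 15.984489468269786 378.90085978173545
rail mid+32.5 12 16.143972253566844 379.12347675162084
rail mid+32.5 12 16.009485932296457 379.0443507247387
rail mid+32.5 16 16.361464641026288 373.80736652524536
rail mid+32.5 16 16.518803529125762 374.02699089692044
rail mid+32.5 16 16.38612508227105 373.94892854639045
```

The carrier is within about 1.5 mm of the station centre and the gate is home, so I'm handing in.

```bash
python3 -c "
from plant import *
print(close_job())"
```

```text
the job is handed in; nothing more can be done
None
```

I handed the job in at about 25 s: the gate was lifted, laid flat, re-gripped by the tail, slid home under the orange bar and released. The carrier was then pushed into the light-panel detent, about 1.5 mm from centre by camera; I never checked for moved bystanders, and the verdict was not reported back.

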